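Restack the roll-feed friction brake

TASK

Restack the roll printer's paper brake, whose first friction disc is already on the splined hub: fit the separator plate (outer tabs, smooth bore) with its tabs down the slots of the cage until it lies flat on that disc, and let go of it. Then fit the second friction disc (inner teeth) over the hub, turning it gently in contact until its teeth drop between the splines, slide it fully home, flat on the separator, and let go. Never force a plate that stands on metal: ease off and feel for the way in, and leave the nut, springs, spanner and tin where they are.

Things in the scene. Friction and masses are not known exactly. Their poses are not given: they have to be found in the camera images.
- brake: Roll brake, fixed. Origin: underside centre of its 110 x 110 x 10 mm steel foot, on the bench; z up the hub's axis. Aluminium flange 92 mm across, up to 30 mm high; on it 4 prongs (the cage) up to 54 mm high, 12 mm wide, 34.5 to 43 mm from the axis on its +y and -y sides; each pair leaves a 14 mm wide slot on the brake's own y axis. +x and -x sides are open for fingers.
- spline_top (a point): On the axis at the splines' upper ends, 52 mm above the bench (axes as the brake's). Fixed steel hub: 6 straight splines 7 mm wide, 36 mm across; above them a round pilot 28 mm across up to 55.5 mm height, a cone, a 21 mm spindle end up to 71 mm. The hub's angle varies and no pose shows it (it repeats every 60 degrees): find it by feel or by looking. It does not turn.
- seat (a point): On the axis at the top of the first friction disc, already home on the hub, 36 mm above the bench: the separator's underside ends here, the second disc's 5 mm higher, at 41 mm. A rigid stop. Plates or fingers pressed on the brake or on a plate below with more than 30 N damage it.
- separator: Loose plain steel separator, flat ring 5 mm thick, 64 mm outside, smooth 40 mm bore that clears the hub; two tabs 12 mm wide, opposite, on its own +y and -y, reaching 42.5 mm from the centre. Origin: underside centre; lies flat, z up. Its edge has flats 17 mm long every 30 degrees, also on its +x and -x: grip 64 mm wide there. About 75 g. Left or right of the brake; disc on the other side.
- disc: Loose friction disc, flat ring 6 mm thick, 64 mm outside, steel with dark linings, like the one on the hub. No tabs; 6 inner teeth 6.5 mm wide, one on its own +x, then every 60 degrees, tips on a 30 mm circle (1 mm play on the pilot, about 4 degrees either way between splines). Origin: underside centre; lies flat, z up. Edge flats 17 mm long every 30 degrees, also on +x and -x: grip 64 mm wide. About 70 g.
- nut: Bystander: round slotted adjusting nut, 34 mm across, 10 mm high, flat on the bench beyond the brake. Origin: centre of its underside. Leave it.
- springs: Bystander: stack of cone springs, 42 mm across, 19 mm high, flat on the bench beyond the brake. Origin: centre of its underside. Leave it.
- spanner: Bystander: flat steel spanner 170 mm long, 38 mm wide at most, 8 mm thick, lying crosswise between the robot and the brake. Origin: its middle, on the bench; its x axis runs along it. Leave it.
- tin: Bystander: flat round aluminium tin 60 mm across, 32 mm high, on the bench at the far left. Origin: centre of its underside. Leave it.
Things that resemble listed ones, but are neither listed nor needed, are in the scene too. Leave any purple or yellow look-alike of the brake alone.

How it is judged:
On the way:
1. the separator plate lies home on the first disc with its tabs in the slots, let go of, while the second disc is still off (z of separator in the frame of brake below 0.0378 m and horizontal distance between separator and brake below 0.003 m and angle between the y axis of separator and the y axis of brake, either way round below 0.1 rad and angle between separator's own z axis and vertical below 0.06 rad and contact force between the fingers and separator below 0.1 N and horizontal distance between disc and brake above 0.05 m), for 0.2 s.
At the end, for the whole second after the job is handed in: Separator flat, underside under 37.8 mm above the bench (home 36), tabs in line with the slots within 0.1 rad; disc flat on it, underside 39.5 to 43 mm (home 41, so its teeth are between the splines); both within 3 mm of the axis and 0.06 rad of level, released and at rest (z of separator in the frame of brake below 0.0378 m and horizontal distance between each of separator, disc and brake below 0.003 m and angle between the y axis of separator and the y axis of brake, either way round below 0.1 rad and angle between each of separator, disc's own z axis and vertical below 0.06 rad and z of disc in the frame of brake between 0.0395 and 0.043 m and linear speed of each of disc, separator below 0.02 m/s); the robot touches nothing.
It fails at once if a plate is forced against the brake or the plates under it with more than 30 N (contact force between any of separator, disc and brake above 30 N or contact force between disc and separator above 30 N).
It fails at once if the gripper or arm pushes on the brake with more than 30 N (contact force between any of the fingers, the arm and brake above 30 N).
It fails at once if the nut, springs, spanner or tin is shifted by more than 15 mm (distance of any of nut, springs, spanner, tin from where it was at the start of the episode above 0.015 m).
It also fails if it takes over 67 s, if anything falls off the work surface, if the arm or the gripper's body presses on something with over 40 N, if the wrist force passes 120 N, or if a joint passes its speed limit or range.

ROBOT

A 7-joint arm with a two-finger parallel gripper is mounted at the origin on the work surface. World frame = base frame: x ahead of the robot, y to its left, z up, the work surface at z = 0. Lengths are in m, angles in rad, forces in N, time in s.
With the tool pointing down it reaches from about 0.425 to 0.925 m from the base axis. Payload 6.8 kg.
Tool frame: the origin (TCP) lies on the front face of the gripper's body, between the roots of the fingers; the fingertips stand 80 mm ahead of it and the grasp point (between the pads) lies 61 mm ahead of it; z points along the fingers, y is the line along which they close (so a half turn about z gives the same grasp; the last joint's range is limited). The gripper opens to 88 mm and grips with 3 to 60 N. Pads are 20 mm wide; open, the fingers measure 115 mm over their backs; the gripper's body (75 mm by 178 mm) begins 61 mm behind the grasp point.
Start: joints at [-1.327, 0.477, 0.022, 1.555, -0.011, 1.109, -0.083], TCP at [0.233, 0.634, 0.303] pointing down, gripper open.
Joint ranges: [-2.96, 2.96], [-0.34, 2.1], [-1.41, 1.46], [0.24, 2.44], [-1.37, 4.51], [0.17, 1.92], [-2.96, 2.96]. Speed limits (rad/s): [2.39, 2.39, 3.14, 3.14, 3.14, 3.14, 3.14].

INTERFACE

Orientations are given as a unit quaternion [x, y, z, w].
In Python, from cell import ctrl, imaging, order gives the robot as it stands. The module is installed in compiled form; this text tells all that it offers.
- The arm moves only by the tool carry_out, never from a script. Its argument "series" is text: rows parted by semicolons, each of 7 numbers parted by spaces: the opening, from 0 (shut) to 1 (fully open), then the shift along the tool's x, y, z in cm, then the turn, a rotation vector about the tool's x, y, z in rad. In form: hand x y z wx wy wz; .... A call has 1 to 5 rows; each row is the pose to reach, as a shift and turn from the pose commanded when the call began, along the tool's axes at that moment; what a row does not reach only later rows make up. A row lasts 1/12 s, in which the tool goes at most 41.7 mm and 7.16 degrees, less where a joint would pass 70% of its speed; a pose out of reach is approached as far as the arm can. A call with a gripper value outside its range is refused whole. The fingers move at their own pace and stop on an object; "grip_force" is the grip in N (left out, the last holds). Time passes only in rows, so rows that repeat a pose let the fingers close. It gives the time, the measured TCP pose, the force, the opening and the grip force at its end, in the units of the state.
- ctrl.sense(): the state, without advancing time (a new reading comes with each control period).
- imaging.capture(name): name is "side" or "top"; returns the picture (420x560x3 uint8, red, green, blue); there is no depth.
- imaging.camera_model(name): a dict with "vfov" (degrees; the focal length in pixels is half the picture's height over the tangent of half this angle, whatever the lens; pixels are square), "cx", "cy" (the principal point, pixels), "eye" and "rotation" of the camera in the world. Camera axes: x right, y down, z forward; pixel columns grow to the right and rows downward; lengths in m; the calibration is good to about 2 mm. A picture is of the moment at which its call begins. camera_model takes no time and is no camera call.
- order.close_job(): hands the job in; it is judged then, once.
The state is a dict: "time": time; "q": joint angles; "joint_vel": joint speeds; "joint_efforts": joint torques, N m; "tool_pos": TCP position; "ee_rot": TCP orientation; "ft_force": force on the tool from outside, world axes, zero at the start; "wrist_torque": the same for the moment, N m; "width": opening from 0.0 (shut) to 1.0 (fully open); "grasp_force": force on a finger pad.
Only numpy, scipy, OpenCV 4.12 (cv2) and the standard library are available. Lean on these libraries where they do the work, as an engineer would, in place of code of your own. Each camera call takes 0.05 s, during which the arm holds its last target. There are 200 camera calls.

## Working session

There is one attempt and no reset: what is moved stays moved. The work goes in short steps, Python scripts to look and compute and a tool call to move; the robot and the scene stay as the last step left them, time stands still between calls to the robot, and variables do not carry over. Pictures are saved under pics/ and viewed, at most 10 in all, crops included, and the job is handed in when it is done.

Besides the shell and the picture viewer there is one more tool, called after ">>>" by a JSON object that holds its "api" and its "payload", one argument or row to a line. carry_out: Moves the arm, as the interface text tells. Its arguments: {"type":"object","properties":{"series":{"type":"string"},"grip_force":{"type":"number"}},"required":["series"]}

```bash
mkdir -p pics; python3 - <<'E'
from cell import ctrl, imaging
import cv2
for n in("top","side"):
    cv2.imwrite(f"pics/{n}0.png",imaging.capture(n)[:,:,::-1]); print(n,imaging.camera_model(n))
print(ctrl.sense())
E
```

```text
top {'vfov': 49.43024306283549, 'cx': 282.23757164454605, 'cy': 215.25382309866615, 'eye': array([0.50943949, 0.00977154, 0.93899625]), 'rotation': array([-0.70387831,  0.70811835, -0.04783667,  0.02890302])}
side {'vfov': 42.18413108627123, 'cx': 280.8706244767046, 'cy': 207.90916247665595, 'eye': array([ 0.56327636, -0.59506547,  0.82352802]), 'rotation': array([ 0.94298424, -0.0576695 ,  0.01543608, -0.32743959])}
{'time': 0.1, 'q': array([-1.32713378,  0.4776933 ,  0.02232664,  1.55632354, -0.01149971,
        1.10932946, -0.08311193]), 'joint_vel': array([-0.0013744 , -0.00274758,  0.00097436, -0.00251082,  0.00073238,
       -0.00097107, -0.00016512]), 'joint_efforts': array([ 5.45532763e-03, -5.84094357e+01,  1.54055648e+00, -2.73314148e+01,
       -5.41761762e-02,  1.31398826e-02,  6.09097788e-05]), 'tool_pos': array([0.23242414, 0.63328281, 0.30180699]), 'ee_rot': array([ 1.74964625e-01,  9.84574385e-01, -8.08148175e-04, -8.76649318e-05]), 'ft_force': array([ 0.57666098,  0.1043998 , -0.3034037 ]), 'wrist_torque': array([ 0.01407205, -0.00116767,  0.0121478 ]), 'grasp_force': 0.0, 'width': 1.0034187365874927}
```

View pics/top0.png

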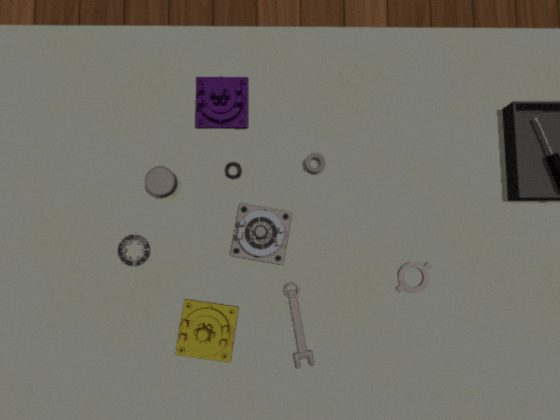

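View pics/side0.png

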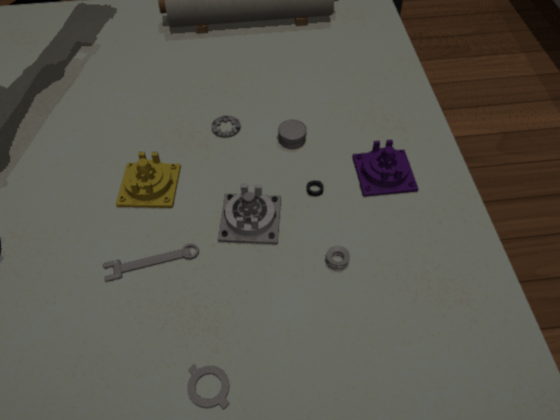

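Top view: brake at about (261,233), disc at (134,250) and separator at (413,277). The side view shows brake (250,215), disc (226,126), separator (209,387). I'll enlarge the crops next.

```bash
cat > h.py <<'E'
import numpy as np, cv2
from scipy.spatial.transform import Rotation as R
from cell import ctrl, imaging
def cam(n):
    m=imaging.camera_model(n); f=210/np.tan(np.radians(m['vfov']/2))
    return np.array(m['eye']),R.from_quat(m['rotation']).as_matrix(),f,m['cx'],m['cy']
def back(n,u,v,z):
    e,M,f,cx,cy=cam(n); d=M@np.array([(u-cx)/f,(v-cy)/f,1]); return (e+d*(z-e[2])/d[2])[:2]
def proj(n,p):
    e,M,f,cx,cy=cam(n); c=(np.asarray(p)-e)@M; return np.array([cx+f*c[...,0]/c[...,2],cy+f*c[...,1]/c[...,2]]).T
def crop(im,u,v,h,s):
    c=im[max(0,v-h):v+h,max(0,u-h):u+h]; c=cv2.resize(c,None,fx=s,fy=s,interpolation=cv2.INTER_CUBIC)
    return cv2.convertScaleAbs(c,alpha=1.5)
E
python3 - <<'E'
from h import *
t=cv2.imread("pics/top0.png");s=cv2.imread("pics/side0.png")
a=np.hstack([crop(t,261,233,33,4),crop(t,413,277,33,4),crop(t,134,250,33,4)])
b=np.hstack([crop(s,250,213,33,4),crop(s,209,385,33,4),crop(s,226,126,33,4)])
cv2.imwrite("pics/c0.png",np.vstack([a,b]))
for n,l in(("top",[(261,234,.03),(413.5,277.5,.005),(134,250,.006),(290,290,.008),(304,359,.008)]),("side",[(250,213,.03),(209,386,.005),(226,126,.006),(191,251,.008),(112,269,.008)])):
    for u,v,z in l: print(n,back(n,u,v,z).round(4))
E
```

```text
top [0.5711 0.0276]
top [ 0.4819 -0.2833]
top [0.5417 0.2849]
top [ 0.4591 -0.0301]
top [ 0.3233 -0.0567]
side [0.573  0.0226]
side [ 0.4832 -0.2825]
side [0.5416 0.2862]
side [ 0.4606 -0.0331]
side [ 0.3219 -0.054 ]
```

View pics/c0.png

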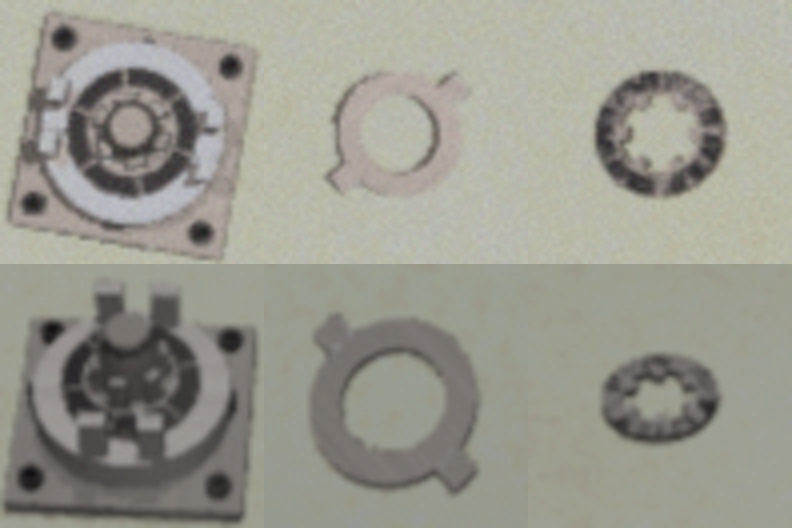

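The crops show the brake with its slots left and right, tilted slightly. The separator's tabs run diagonally and the disc's six teeth are visible. Next I compute poses from both cameras.

```bash
cat > meas.py <<'E'
from h import *
I={n:cv2.imread(f"pics/{n}0.png").astype(np.float32) for n in("top","side")}
def px(x,y,u,v): return (x+.5)/4-.5+u-33,(y+.5)/4-.5+v-33
# brake by holes (z=.01) and spindle top
for n,u,v,H,t in(("top",261,233,[(64,38),(231,67),(200,234),(32,203)],(129,126)),("side",250,213,[(53,69),(230,76),(218,222),(30,214)],(125,66))):
    P=np.array([back(n,*px(x,y,u,v),.01) for x,y in H]); c=P.mean(0); a=np.degrees(np.arctan2(*(P-c).T[::-1]))
    print(n,"brake",c.round(4),"ang mod90",((a-45+45)%90-45).round(1),"r",np.hypot(*(P-c).T).round(4),"spindle",back(n,*px(*t,u,v),.071).round(4))
def rect(n,c,z,h=.05,N=200):
    g=np.linspace(-h,h,N); X,Y=np.meshgrid(g,g); P=np.stack([c[0]+X,c[1]+Y,0*X+z],-1).reshape(-1,3)
    uv=proj(n,P).astype(np.float32).reshape(-1,2); 
    return cv2.remap(I[n],uv[:,0].reshape(N,N),uv[:,1].reshape(N,N),cv2.INTER_CUBIC),X,Y
for n in I:
    r,X,Y=rect(n,(.4825,-.283),.005,.055)
    ch=r[...,2]-r[...,1]; ch=cv2.GaussianBlur(ch,(0,0),2); m=ch>(np.median(ch[:20])+np.percentile(ch,97))/2
    q=cv2.connectedComponentsWithStats(m.astype(np.uint8)); k=1+q[2][1:,4].argmax(); m=q[1]==k
    x,y=X[m],Y[m]; cx,cy=x.mean(),y.mean(); C=np.cov(x,y); w,V=np.linalg.eigh(C)
    print(n,"sep",.4825+cx,-.283+cy,"tab dir deg",np.degrees(np.arctan2(V[1,1],V[0,1]))%180,"area mm2",m.sum()*(110/199)**2, np.sqrt(w))
def harm(n,c,z,rad,k):
    a=np.radians(np.arange(0,360,2)); out=[]
    P=np.stack([c[0]+rad*np.cos(a),c[1]+rad*np.sin(a),0*a+z],-1); uv=proj(n,P).astype(np.float32)
    s=cv2.remap(I[n],uv[:,0][None],uv[:,1][None],cv2.INTER_CUBIC)[0].mean(1)
    F=(s*np.exp(-1j*k*a)).mean(); return abs(F)*2, (-np.degrees(np.angle(F))/k)%(360/k),s
for n in I:
    r,X,Y=rect(n,(.5416,.2855),.006,.05); g=r.mean(2); ch=np.abs(cv2.GaussianBlur(g-np.median(g[:15]),(0,0),2)); m=(ch>15).astype(np.uint8)
    cn=max(cv2.findContours(m,0,2)[0],key=cv2.contourArea); (a,b),rr=cv2.minEnclosingCircle(cn); e=cv2.fitEllipse(cn)
    c=np.array([.5416,.2855])-.05+np.array(e[0])*.1/199; print(n,"disc",c.round(4),"axes",np.array(e[1])*100/199)
    for rad in(.0165,.0175,.0185): print("  bright phase",rad,[round(float(v),1) for v in harm(n,c,.006,rad,6)[:2]])
E
python3 meas.py
```

```text
top brake [0.5737 0.0289] ang mod90 [-10.3 -10.7 -10.7 -11. ] r [0.0608 0.0615 0.061  0.0611] spindle [0.5738 0.029 ]
side brake [0.5724 0.0324] ang mod90 [-10.4 -10.  -10.1 -10.3] r [0.0608 0.061  0.0611 0.0612] spindle [0.5719 0.0293]
top sep 0.48323408350410346 -0.2826392238788124 tab dir deg 124.65231795661671 area mm2 2311.4694073381984 [0.01788369 0.02138392]
side sep 0.4815890299402666 -0.28250931627093034 tab dir deg 124.22552679219712 area mm2 2254.026413474407 [0.01775842 0.02163568]
top disc [0.5417 0.2858] axes [65.67584474 67.91804328]
  bright phase 0.0165 [15.4, 1.0]
  bright phase 0.0175 [11.6, 0.9]
  bright phase 0.0185 [5.3, 0.9]
side disc [0.5404 0.2854] axes [66.25701291 72.37101033]
  bright phase 0.0165 [12.9, 0.0]
  bright phase 0.0175 [9.3, 0.4]
  bright phase 0.0185 [4.3, 0.9]
```

```bash
cat >> h.py <<'E'
def plan(wps):
    "wps: (x,y,z_tip,yaw_deg of tool y) -> shift cm & turn about tool z for each call"
    s=ctrl.sense(); M=R.from_quat(s['ee_rot']).as_matrix(); p=s['tool_pos'].copy(); p[2]-=.08
    yaw=np.degrees(np.arctan2(M[1,1],M[0,1])); print("now t",round(s['time'],2),"tip",p.round(4),"yaw",round(yaw,2),"tilt",M[2].round(4),"F",s['ft_force'].round(2),"w",round(s['width'],3),"g",round(s['grasp_force'],1))
    for x,y,z,a in wps:
        th=np.radians(yaw); ty=np.array([np.cos(th),np.sin(th)]); tx=np.array([-ty[1],ty[0]]) # tool z down: x = y cross z
        tx=-np.array([ty[1],-ty[0]]) 
        d=np.array([x,y])-p[:2]; da=(a-yaw+90)%180-90
        print("x %.2f y %.2f z %.2f wz %.3f"%(100*d@tx,100*d@ty,100*(p[2]-z),-np.radians(da)))
        p=np.array([x,y,z]); yaw+=da
E
python3 - <<'E'
from h import *
plan([(.38,.5,.22,52),(.48,.33,.22,34.4),(.55,.145,.22,34.4),(.56,-.05,.22,34.4),(.51,-.235,.18,34.4),(.4824,-.2826,.03,34.4)])
I={n:cv2.imread(f"pics/{n}0.png") for n in("top","side")}
out=[]
for n in I:
    for z in(.052,.036):
        g=np.linspace(-.035,.035,380); X,Y=np.meshgrid(-g,-g); X,Y=Y,X   # image up=+x, left=+y
        uv=proj(n,np.stack([.573+X,.0293+Y,0*X+z],-1).reshape(-1,3)).astype(np.float32)
        out.append(cv2.convertScaleAbs(cv2.remap(I[n],uv[:,0].reshape(380,380),uv[:,1].reshape(380,380),cv2.INTER_CUBIC),alpha=1.6))
cv2.imwrite("pics/hub.png",cv2.resize(np.vstack([np.hstack(out[:2]),np.hstack(out[2:])]),(600,600)))
E
```

```text
now t 0.1 tip [0.2324 0.6333 0.2218] yaw 69.85 tilt [-1.0e-04 -1.6e-03 -1.0e+00] F [ 0.58  0.1  -0.3 ] w 1.003 g 0.0
x -18.45 y -7.43 z 0.18 wz 0.311
x -18.35 y -7.24 z 0.00 wz 0.307
x -19.22 y -4.68 z 0.00 wz -0.000
x -16.65 y -10.19 z 0.00 wz -0.000
x -12.44 y -14.58 z 4.00 wz -0.000
x -2.37 y -4.97 z 15.00 wz -0.000
```

View pics/hub.png

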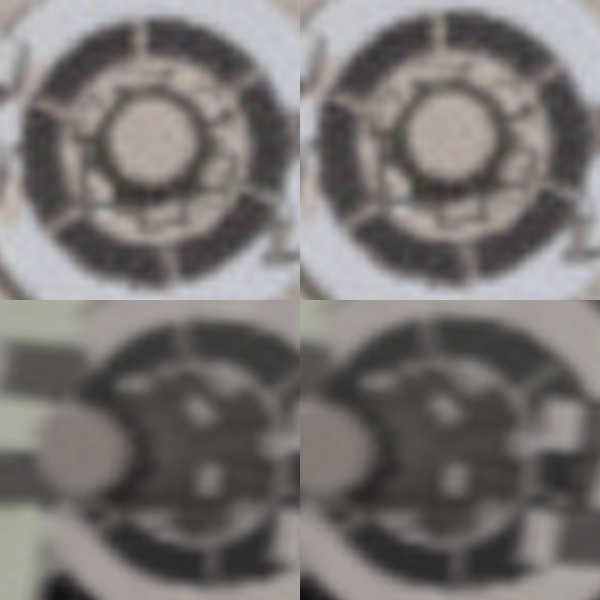

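The rectified view shows disc 1's lining grooves at about +7° from world x. I'll compare them with the loose disc's groove-to-tooth offset later. First, moving to the separator.

>>> {"api": "carry_out", "payload": {
  "series": "1 -18.45 -7.43 0.2 0 0 0.311;1 -18.45 -7.43 0.2 0 0 0.311;1 -18.45 -7.43 0.2 0 0 0.311;1 -18.45 -7.43 0.2 0 0 0.311;1 -18.45 -7.43 0.2 0 0 0.311",
  "grip_force": 10
}}

```text
time: 0.52
tool_pos: [0.3828, 0.4972, 0.3004]
ee_rot: [0.327, 0.945, -0.001, 0.001]
ft_force: [-0.2, -0.5, 0.8]
width: 0.996
grasp_force: 0.0
```

>>> {"api": "carry_out", "payload": {
  "series": "1 -18.35 -7.25 0 0 0 0.307;1 -18.35 -7.25 0 0 0 0.307;1 -18.35 -7.25 0 0 0 0.307;1 -18.35 -7.25 0 0 0 0.307;1 -18.35 -7.25 0 0 0 0.307"
}}

```text
time: 0.93
tool_pos: [0.4818, 0.3263, 0.3005]
ee_rot: [0.468, 0.884, -0.001, 0.0]
ft_force: [-0.5, 0.3, -0.2]
width: 1.001
grasp_force: 0.0
```

>>> {"api": "carry_out", "payload": {
  "series": "1 -19.2 -4.7 0 0 0 0;1 -19.2 -4.7 0 0 0 0;1 -19.2 -4.7 0 0 0 0;1 -19.2 -4.7 0 0 0 0;1 -19.2 -4.7 0 0 0 0"
}}

```text
time: 1.35
tool_pos: [0.5506, 0.1413, 0.3006]
ee_rot: [0.467, 0.884, -0.0, 0.0]
ft_force: [-0.1, -0.6, -1.2]
width: 1.001
grasp_force: 0.0
```

>>> {"api": "carry_out", "payload": {
  "series": "1 -16.65 -10.2 0 0 0 0;1 -16.65 -10.2 0 0 0 0;1 -16.65 -10.2 0 0 0 0;1 -16.65 -10.2 0 0 0 0;1 -16.65 -10.2 0 0 0 0"
}}

```text
time: 1.77
tool_pos: [0.5593, -0.0542, 0.3006]
ee_rot: [0.468, 0.884, -0.001, 0.0]
ft_force: [0.9, -0.5, 0.3]
width: 1.002
grasp_force: 0.0
```

>>> {"api": "carry_out", "payload": {
  "series": "1 -12.45 -14.6 4 0 0 0;1 -12.45 -14.6 4 0 0 0;1 -12.45 -14.6 4 0 0 0;1 -12.45 -14.6 4 0 0 0;1 -12.45 -14.6 4 0 0 0"
}}

```text
time: 2.18
tool_pos: [0.5079, -0.2385, 0.2599]
ee_rot: [0.468, 0.884, -0.001, -0.0]
ft_force: [-0.3, 0.2, 0.0]
width: 1.0
grasp_force: 0.0
```

```bash
python3 - <<'E'
from h import *
plan([(.4824,-.2826,.03,34.4)])
I={n:cv2.imread(f"pics/{n}0.png").astype(np.float32) for n in("top","side")}
def harm(n,c,z,rad,k=6):
    a=np.radians(np.arange(0,360,1)); P=np.stack([c[0]+rad*np.cos(a),c[1]+rad*np.sin(a),0*a+z],-1); uv=proj(n,P).astype(np.float32)
    s=cv2.remap(I[n],uv[:,0][None],uv[:,1][None],cv2.INTER_CUBIC)[0].mean(1); F=(s*np.exp(-1j*k*a)).mean()
    return round(abs(F)*2,1),round((-np.degrees(np.angle(F))/k)%60,1)
for rad in(.024,.026,.028,.03):
    print(rad,"disc1",harm("top",(.5732,.0285),.036,rad),"disc",harm("top",(.5417,.2858),.006,rad),harm("side",(.5410,.2856),.006,rad))
for rad in(.0155,.017,.0185): print("spline z52",harm("top",(.5735,.029),.052,rad),"z36",harm("top",(.5735,.029),.036,rad))
E
```

```text
now t 2.18 tip [ 0.5079 -0.2385  0.1799] yaw 34.25 tilt [-0.     -0.0015 -1.    ] F [-0.35  0.23  0.03] w 1.0 g 0.0
x -2.21 y -4.59 z 14.99 wz -0.003
0.024 disc1 (np.float64(7.4), np.float64(7.6)) disc (np.float64(3.6), np.float64(58.7)) (np.float64(3.3), np.float64(15.5))
0.026 disc1 (np.float64(8.7), np.float64(7.0)) disc (np.float64(3.9), np.float64(58.5)) (np.float64(6.4), np.float64(6.8))
0.028 disc1 (np.float64(8.6), np.float64(7.1)) disc (np.float64(2.5), np.float64(2.6)) (np.float64(8.7), np.float64(4.7))
0.03 disc1 (np.float64(6.3), np.float64(7.6)) disc (np.float64(0.8), np.float64(57.7)) (np.float64(8.4), np.float64(2.3))
spline z52 (np.float64(12.2), np.float64(7.4)) z36 (np.float64(8.7), np.float64(4.3))
spline z52 (np.float64(3.0), np.float64(14.2)) z36 (np.float64(1.2), np.float64(59.7))
spline z52 (np.float64(8.3), np.float64(35.3)) z36 (np.float64(7.3), np.float64(34.0))
```

Grooves lie between the teeth, so the splines sit at about 7° mod 60 and the disc has to turn about +6.5°. Descending on the separator.

>>> {"api": "carry_out", "payload": {
  "series": "1 -2.2 -4.6 15 0 0 0;1 -2.2 -4.6 15 0 0 0;1 -2.2 -4.6 15 0 0 0;1 -2.2 -4.6 15 0 0 0;1 -2.2 -4.6 15 0 0 0"
}}

```text
time: 2.6
tool_pos: [0.4796, -0.2793, 0.1051]
ee_rot: [0.467, 0.884, -0.001, -0.005]
ft_force: [-0.8, 0.1, -0.0]
width: 1.001
grasp_force: 0.0
```

```bash
python3 - <<'E'
from h import *
plan([(.4824,-.2826,.002,34.4)])
out=[crop(cv2.cvtColor(imaging.capture(n),cv2.COLOR_RGB2BGR),u,v,45,4) for n,u,v in(("top",413,277),("side",209,375))]
cv2.imwrite("pics/g1.png",np.hstack([cv2.resize(o,(390,390)) for o in out]))
E
```

```text
now t 2.6 tip [ 0.4796 -0.2793  0.0251] yaw 34.26 tilt [ 0.0083 -0.007  -0.9999] F [-0.79  0.1  -0.01] w 1.001 g 0.0
x -0.43 y 0.04 z 2.31 wz -0.002
```

View pics/g1.png

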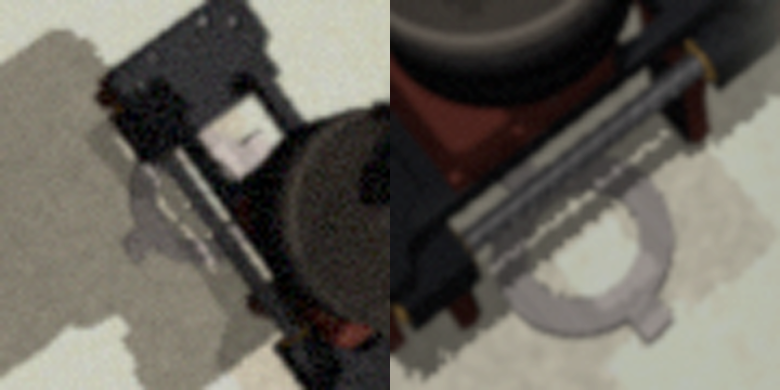

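The gripper is over the ring and the fingers straddle it. The reading was taken mid-motion, so I'll let it settle.

>>> {"api": "carry_out", "payload": {
  "series": "1 0 0 0 0 0 0;1 0 0 0 0 0 0;1 0 0 0 0 0 0"
}}

```text
time: 2.95
tool_pos: [0.4862, -0.2787, 0.1127]
ee_rot: [0.465, 0.885, 0.0, 0.002]
ft_force: [-0.1, 0.0, -0.6]
width: 0.998
grasp_force: 0.0
```

```bash
python3 -c "
from h import *
plan([(.4824,-.2826,.002,34.4)])"
```

```text
now t 2.95 tip [ 0.4862 -0.2787  0.0327] yaw 34.52 tilt [-0.0027  0.0025 -1.    ] F [-0.1   0.01 -0.57] w 0.998 g 0.0
x -0.11 y -0.53 z 3.07 wz 0.002
```

>>> {"api": "carry_out", "payload": {
  "series": "1 0 0 0 0 0 0;1 0 0 0 0 0 0;1 0 0 0 0 0 0"
}}

```text
time: 3.2
tool_pos: [0.4849, -0.2789, 0.1113]
ee_rot: [0.466, 0.885, 0.0, 0.0]
ft_force: [-0.3, 0.7, 0.1]
width: 1.002
grasp_force: 0.0
```

```bash
python3 -c "
from h import *
plan([(.4824,-.2826,.002,34.4)])"
```

```text
now t 3.2 tip [ 0.4849 -0.2789  0.0313] yaw 34.46 tilt [-7.e-04  7.e-04 -1.e+00] F [-0.27  0.7   0.06] w 1.002 g 0.0
x -0.16 y -0.42 z 2.93 wz 0.001
```

>>> {"api": "carry_out", "payload": {
  "series": "1 -0.15 -0.42 0.8 0 0 0;1 -0.15 -0.42 1.6 0 0 0;1 -0.15 -0.42 2.2 0 0 0;1 -0.15 -0.42 2.6 0 0 0;1 -0.15 -0.42 2.6 0 0 0"
}}

```text
time: 3.62
tool_pos: [0.4812, -0.2823, 0.0832]
ee_rot: [0.466, 0.885, -0.0, -0.001]
ft_force: [-0.5, 0.7, -0.3]
width: 0.998
grasp_force: 0.0
```

>>> {"api": "carry_out", "payload": {
  "series": "1 0 0 0 0 0 0;1 0 0 0 0 0 0"
}}

```text
time: 3.78
tool_pos: [0.4819, -0.2827, 0.0846]
ee_rot: [0.466, 0.885, -0.0, -0.0]
ft_force: [-0.5, -0.1, -0.2]
width: 1.003
grasp_force: 0.0
```

```bash
python3 -c "
from h import *
plan([(.4824,-.2826,.002,34.4)])"
```

```text
now t 3.78 tip [ 0.4819 -0.2827  0.0046] yaw 34.43 tilt [ 0. -0. -1.] F [-0.48 -0.11 -0.23] w 1.003 g 0.0
x -0.01 y 0.05 z 0.26 wz 0.000
```

>>> {"api": "carry_out", "payload": {
  "series": "1 0 0.05 0.28 0 0 0;1 0 0.05 0.28 0 0 0;0.6 0 0.05 0.28 0 0 0;0.6 0 0.05 0.28 0 0 0;0.6 0 0.05 0.28 0 0 0",
  "grip_force": 20
}}

```text
time: 4.2
tool_pos: [0.4824, -0.2824, 0.0819]
ee_rot: [0.466, 0.885, 0.0, 0.0]
ft_force: [0.2, -0.6, -0.5]
width: 0.814
grasp_force: 0.0
```

>>> {"api": "carry_out", "payload": {
  "series": "0.6 0 0 0 0 0 0;0.6 0 0 0 0 0 0;0.6 0 0 0 0 0 0"
}}

```text
time: 4.45
tool_pos: [0.4823, -0.2824, 0.0819]
ee_rot: [0.466, 0.885, 0.0, 0.0]
ft_force: [-1.1, 0.5, 1.3]
width: 0.728
grasp_force: 20.0
```

```bash
python3 -c "
from h import *
plan([(.4824,-.2826,.002,34.4)])"
```

```text
now t 4.45 tip [ 0.4823 -0.2824  0.0019] yaw 34.43 tilt [-1.e-04  1.e-04 -1.e+00] F [-1.07  0.45  1.31] w 0.728 g 20.0
x -0.02 y -0.01 z -0.01 wz 0.001
```

```bash
python3 -c "
from h import *
plan([(.4823,-.2824,.12,34.4),(.513,-.178,.12,18),(.543,-.074,.12,2),(.5731,.0293,.12,-10.4)])"
```

```text
now t 4.45 tip [ 0.4823 -0.2824  0.0019] yaw 34.43 tilt [-1.e-04  1.e-04 -1.e+00] F [-1.07  0.45  1.31] w 0.728 g 20.0
x 0.00 y -0.00 z -11.81 wz 0.001
x 6.88 y 8.43 z 0.00 wz 0.286
x 8.96 y 6.07 z 0.00 wz 0.279
x 10.22 y 3.37 z 0.00 wz 0.216
```

>>> {"api": "carry_out", "payload": {
  "series": "0.6 0 0 -2 0 0 0;0.6 0 0 -5 0 0 0;0.6 0 0 -8 0 0 0;0.6 0 0 -10.5 0 0 0;0.6 0 0 -11.8 0 0 0"
}}

```text
time: 4.87
tool_pos: [0.4831, -0.2831, 0.2028]
ee_rot: [0.466, 0.885, 0.0, 0.002]
ft_force: [1.1, -0.3, -0.8]
width: 0.723
grasp_force: 20.0
```

>>> {"api": "carry_out", "payload": {
  "series": "0.6 1 1.2 0 0 0 0.04;0.6 2.5 3 0 0 0 0.1;0.6 4 5 0 0 0 0.17;0.6 5.5 6.8 0 0 0 0.23;0.6 6.9 8.4 0 0 0 0.286"
}}

```text
time: 5.28
tool_pos: [0.5129, -0.1765, 0.1998]
ee_rot: [0.588, 0.809, 0.0, -0.0]
ft_force: [-0.9, 0.0, -0.2]
width: 0.721
grasp_force: 20.0
```

>>> {"api": "carry_out", "payload": {
  "series": "0.6 1.8 1.2 0 0 0 0.056;0.6 3.6 2.4 0 0 0 0.112;0.6 5.4 3.6 0 0 0 0.168;0.6 7.2 4.8 0 0 0 0.224;0.6 9 6 0 0 0 0.28"
}}

```text
time: 5.7
tool_pos: [0.5417, -0.0727, 0.1998]
ee_rot: [0.696, 0.718, -0.0, -0.0]
ft_force: [-0.1, 1.4, -0.5]
width: 0.728
grasp_force: 20.0
```

>>> {"api": "carry_out", "payload": {
  "series": "0.6 2.5 0.8 0 0 0 0.06;0.6 5 1.6 0 0 0 0.12;0.6 7.5 2.5 0 0 0 0.17;0.6 9.3 3 0 0 0 0.2;0.6 10.2 3.4 0 0 0 0.216"
}}

```text
time: 6.12
tool_pos: [0.5724, 0.033, 0.1994]
ee_rot: [0.767, 0.641, 0.0, -0.001]
ft_force: [-0.0, -0.6, -1.0]
width: 0.724
grasp_force: 20.0
```

>>> {"api": "carry_out", "payload": {
  "series": "0.6 0 0 0 0 0 0;0.6 0 0 0 0 0 0;0.6 0 0 0 0 0 0;0.6 0 0 0 0 0 0"
}}

```text
time: 6.45
tool_pos: [0.5718, 0.0278, 0.1999]
ee_rot: [0.769, 0.64, -0.0, 0.0]
ft_force: [0.5, -0.5, 0.6]
width: 0.724
grasp_force: 20.0
```

```bash
python3 - <<'E'
from h import *
plan([(.5731,.0293,.061,-10.4)])
out=[crop(cv2.cvtColor(imaging.capture(n),cv2.COLOR_RGB2BGR),u,v,50,4) for n,u,v in(("top",270,230),("side",255,190))]
cv2.imwrite("pics/g2.png",np.hstack([cv2.resize(o,(400,400)) for o in out]))
E
```

```text
now t 6.45 tip [0.5718 0.0278 0.1199] yaw -10.47 tilt [-4.e-04 -1.e-04 -1.e+00] F [ 0.49 -0.54  0.63] w 0.724 g 20.0
x 0.18 y 0.10 z 5.89 wz -0.001
```

View pics/g2.png

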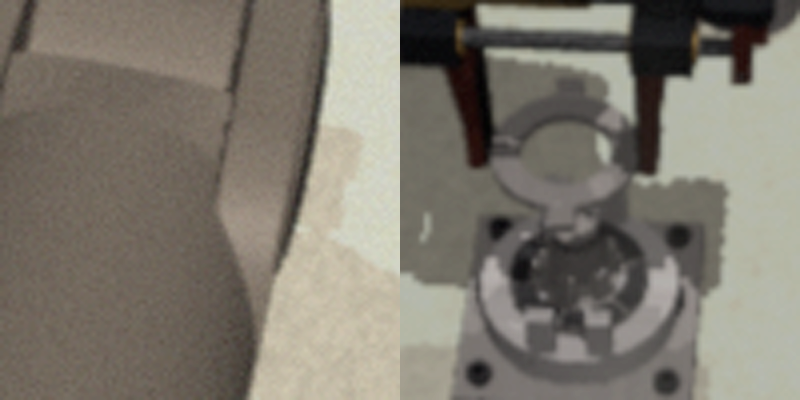

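>>> {"api": "carry_out", "payload": {
  "series": "0.6 0.1 0.05 1 0 0 0;0.6 0.18 0.1 2.5 0 0 0;0.6 0.18 0.1 4 0 0 0;0.6 0.18 0.1 5.2 0 0 0;0.6 0.18 0.1 5.6 0 0 0"
}}

```text
time: 6.97
tool_pos: [0.5723, 0.0307, 0.1416]
ee_rot: [0.768, 0.64, -0.001, -0.001]
ft_force: [0.3, 0.2, -0.2]
width: 0.725
grasp_force: 20.0
```

>>> {"api": "carry_out", "payload": {
  "series": "0.6 0 0 0 0 0 0;0.6 0 0 0 0 0 0;0.6 0 0 0 0 0 0;0.6 0 0 0 0 0 0"
}}

```text
time: 7.3
tool_pos: [0.5739, 0.0308, 0.1445]
ee_rot: [0.768, 0.64, 0.001, 0.0]
ft_force: [0.3, -1.0, -0.3]
width: 0.724
grasp_force: 20.0
```

```bash
python3 - <<'E'
from h import *
plan([(.5731,.0293,.058,-10.4)])
o=crop(cv2.cvtColor(imaging.capture("side"),cv2.COLOR_RGB2BGR),253,205,40,7)
cv2.imwrite("pics/g3.png",o)
E
```

```text
now t 7.3 tip [0.5739 0.0308 0.0645] yaw -10.38 tilt [ 5.0e-04  1.2e-03 -1.0e+00] F [ 0.29 -1.   -0.34] w 0.724 g 20.0
x -0.17 y -0.06 z 0.65 wz 0.000
```

View pics/g3.png

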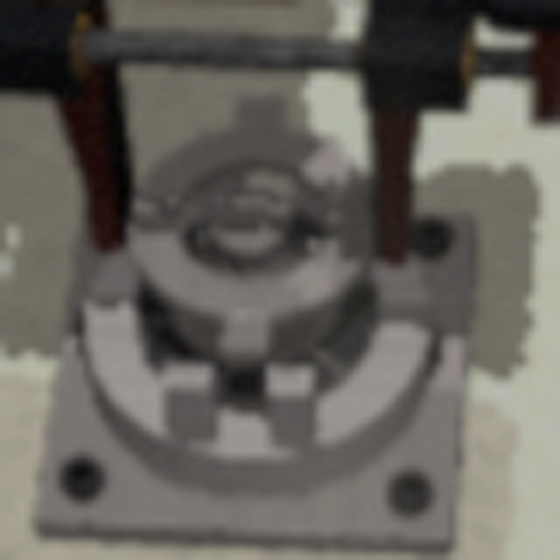

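```bash
python3 - <<'E'
from h import *
a=np.radians(-10.4); ex=np.array([np.cos(a),np.sin(a)]); ey=np.array([-ex[1],ex[0]])
c=np.array([.5731,.0293])
f=lambda x,y:((x+.5)/7-.5+213,(y+.5)/7-.5+165)
for nm,x,y,z in(("prongL",188,375,.054),("prongR",292,378,.054),("tab",246,330,.0675),("tabundertip",245,358,.0625)):
    p=back("side",*f(x,y),z)-c; print(nm,(p@ex*1e3).round(2),(p@ey*1e3).round(2))
print(proj("side",np.array([[*c,.071],[*c,.0675]])))
plan([(.5731,.0293,.058,-10.4)])
E
```

```text
prongL -13.46 -37.59
prongR 12.98 -37.07
tab 1.61 -32.78
tabundertip 1.58 -37.83
[[248.53946806 196.05946229]
 [248.64709624 197.29862626]]
now t 7.35 tip [0.5739 0.031  0.0645] yaw -10.37 tilt [ 6.0e-04  1.1e-03 -1.0e+00] F [-0.58 -0.56 -0.92] w 0.723 g 20.0
x -0.18 y -0.05 z 0.65 wz 0.001
```

>>> {"api": "carry_out", "payload": {
  "series": "0.6 0 0 0 0 0 0;0.6 0 0 0 0 0 0;0.6 0 0 0 0 0 0"
}}

```text
time: 7.6
tool_pos: [0.5735, 0.031, 0.1441]
ee_rot: [0.768, 0.64, 0.0, 0.0]
ft_force: [-0.3, -0.5, -0.7]
width: 0.724
grasp_force: 20.0
```

```bash
python3 - <<'E'
from h import *
a=np.radians(-10.4); ex=np.array([np.cos(a),np.sin(a)]); ey=np.array([-ex[1],ex[0]])
c=np.array([.5731,.0293])
f=lambda x,y:((x+.5)/7-.5+213,(y+.5)/7-.5+165)
for nm,x,y,z in(("near",246,330,.0675),("far",262,112,.0675),("pilot/spindle",245,222,.071)):
    p=back("side",*f(x,y),z)-c; print(nm,(p@ex*1e3).round(2),(p@ey*1e3).round(2))
t=c-.0009*ex; plan([(*t,.058,-10.4)])
E
```

```text
near 1.61 -32.78
far -1.45 39.86
pilot/spindle -1.68 -0.62
now t 7.6 tip [0.5735 0.031  0.0641] yaw -10.37 tilt [ 3.e-04  3.e-04 -1.e+00] F [-0.3  -0.52 -0.68] w 0.724 g 20.0
x -0.18 y -0.10 z 0.61 wz 0.001
```

>>> {"api": "carry_out", "payload": {
  "series": "0.6 -0.08 -0.02 0.2 0 0 0.01;0.6 -0.18 -0.05 0.4 0 0 0.018;0.6 -0.18 -0.05 0.5 0 0 0.018;0.6 -0.18 -0.05 0.6 0 0 0.018;0.6 -0.18 -0.05 0.6 0 0 0.018"
}}

```text
time: 8.02
tool_pos: [0.5725, 0.0292, 0.1375]
ee_rot: [0.774, 0.633, -0.0, -0.0]
ft_force: [0.0, -1.1, -0.7]
width: 0.724
grasp_force: 20.0
```

>>> {"api": "carry_out", "payload": {
  "series": "0.6 0 0 0 0 0 0;0.6 0 0 0.1 0 0 0;0.6 0 0 0.2 0 0 0;0.6 0 0 0.3 0 0 0;0.6 0 0 0.3 0 0 0"
}}

```text
time: 8.43
tool_pos: [0.5727, 0.0292, 0.1348]
ee_rot: [0.774, 0.633, 0.0, 0.0]
ft_force: [0.4, 0.1, 0.1]
width: 0.725
grasp_force: 20.0
```

```bash
python3 - <<'E'
from h import *
a=np.radians(-10.4); ex=np.array([np.cos(a),np.sin(a)]); ey=np.array([-ex[1],ex[0]])
c=np.array([.5731,.0293]);t=c-.0004*ex; plan([(*t,.058,-11.4)])
print(ctrl.sense()['wrist_torque'])
E
```

```text
now t 8.43 tip [0.5727 0.0292 0.0548] yaw -11.4 tilt [ 0.e+00  1.e-04 -1.e+00] F [0.38 0.09 0.1 ] w 0.725 g 20.0
x 0.02 y -0.01 z -0.32 wz -0.000
[-0.06339822  0.07531769  0.02804163]
```

>>> {"api": "carry_out", "payload": {
  "series": "0.6 0 0 0.1 0 0 0;0.6 0 0 0.15 0 0 0;0.6 0 0 0.2 0 0 0;0.6 0 0 0.2 0 0 0"
}}

```text
time: 8.77
tool_pos: [0.5731, 0.0291, 0.1329]
ee_rot: [0.774, 0.633, 0.0, 0.0]
ft_force: [1.9, 0.3, -1.6]
width: 0.726
grasp_force: 20.0
```

>>> {"api": "carry_out", "payload": {
  "series": "0.6 0 0 0.1 0 0 0;0.6 0 0 0.15 0 0 0;0.6 0 0 0.2 0 0 0;0.6 0 0 0.2 0 0 0"
}}

```text
time: 9.1
tool_pos: [0.573, 0.0291, 0.131]
ee_rot: [0.774, 0.633, 0.0, 0.0]
ft_force: [2.5, -0.8, 0.5]
width: 0.721
grasp_force: 20.0
```

```bash
python3 - <<'E'
from h import *
plan([(.5727,.0292,.038,-11.4)])
print(ctrl.sense()['wrist_torque'])
cv2.imwrite("pics/g4.png",crop(cv2.cvtColor(imaging.capture("side"),cv2.COLOR_RGB2BGR),253,205,40,7))
E
```

```text
now t 9.1 tip [0.573  0.0291 0.051 ] yaw -11.42 tilt [ 2.e-04  9.e-04 -1.e+00] F [ 2.5  -0.82  0.48] w 0.721 g 20.0
x -0.00 y -0.04 z 1.30 wz -0.000
[-0.10056785 -0.41423609 -0.18402632]
```

View pics/g4.png

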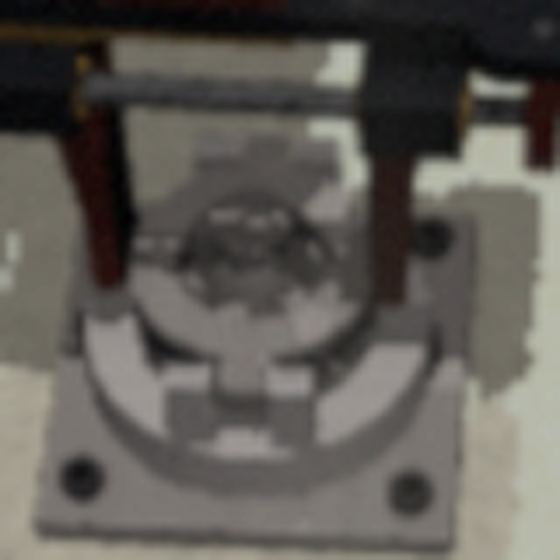

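The tab sits in the near slot, with only a light sideways contact. I'll relieve that and continue down.

>>> {"api": "carry_out", "payload": {
  "series": "0.6 0 0.05 0 0 0 0.006;0.6 0 0.05 0.1 0 0 0.006;0.6 0 0.05 0.2 0 0 0.006;0.6 0 0.05 0.3 0 0 0.006;0.6 0 0.05 0.3 0 0 0.006"
}}

```text
time: 9.57
tool_pos: [0.5731, 0.0292, 0.1276]
ee_rot: [0.776, 0.631, -0.0, -0.0]
ft_force: [1.1, 0.7, 0.6]
width: 0.723
grasp_force: 20.0
```

>>> {"api": "carry_out", "payload": {
  "series": "0.6 0 0 0.1 0 0 0;0.6 0 0 0.2 0 0 0;0.6 0 0 0.3 0 0 0;0.6 0 0 0.4 0 0 0;0.6 0 0 0.4 0 0 0"
}}

```text
time: 9.98
tool_pos: [0.5731, 0.0291, 0.1236]
ee_rot: [0.776, 0.631, -0.0, -0.0]
ft_force: [1.3, -0.4, -0.3]
width: 0.724
grasp_force: 20.0
```

```bash
python3 -c "
from h import *
plan([(.5731,.0292,.038,-11.4)]); print(ctrl.sense()['wrist_torque'])"
```

```text
now t 9.98 tip [0.5731 0.0291 0.0436] yaw -11.75 tilt [-1.e-04 -2.e-04 -1.e+00] F [ 1.34 -0.35 -0.33] w 0.724 g 20.0
x 0.01 y 0.00 z 0.56 wz -0.006
[-0.04743735 -0.22705395 -0.02952359]
```

>>> {"api": "carry_out", "payload": {
  "series": "0.6 0 0 0.1 0 0 0;0.6 0 0 0.2 0 0 0;0.6 0 0 0.3 0 0 0;0.6 0 0 0.38 0 0 0;0.6 0 0 0.38 0 0 0"
}}

```text
time: 10.4
tool_pos: [0.5731, 0.0292, 0.1199]
ee_rot: [0.776, 0.631, -0.0, -0.0]
ft_force: [0.3, -0.3, 0.6]
width: 0.726
grasp_force: 20.0
```

>>> {"api": "carry_out", "payload": {
  "series": "0.6 0 0 0.05 0 0 0;0.6 0 0 0.1 0 0 0;0.6 0 0 0.13 0 0 0;0.6 0 0 0.13 0 0 0"
}}

```text
time: 10.73
tool_pos: [0.5731, 0.0291, 0.1187]
ee_rot: [0.776, 0.631, -0.0, -0.0]
ft_force: [0.3, -0.4, -0.8]
width: 0.725
grasp_force: 20.0
```

```bash
python3 -c "
from h import *
plan([(.5731,.0292,.038,-11.4)]); print(ctrl.sense()['wrist_torque'])"
```

```text
now t 10.73 tip [0.5731 0.0291 0.0387] yaw -11.75 tilt [-0.e+00 -1.e-04 -1.e+00] F [ 0.26 -0.42 -0.83] w 0.725 g 20.0
x 0.01 y -0.00 z 0.07 wz -0.006
[-0.07015612 -0.09114284 -0.04099331]
```

>>> {"api": "carry_out", "payload": {
  "series": "0.6 0 0 0.03 0 0 0;0.6 0 0 0.06 0 0 0;0.6 0 0 0.06 0 0 0"
}}

```text
time: 10.98
tool_pos: [0.5731, 0.0292, 0.1181]
ee_rot: [0.776, 0.631, -0.0, -0.0]
ft_force: [-0.0, -0.4, -0.9]
width: 0.727
grasp_force: 20.0
```

>>> {"api": "carry_out", "payload": {
  "series": "0.6 0 0 0.02 0 0 0;0.6 0 0 0.03 0 0 0;0.6 0 0 0.03 0 0 0"
}}

```text
time: 11.23
tool_pos: [0.5731, 0.0292, 0.1179]
ee_rot: [0.776, 0.631, 0.0, -0.0]
ft_force: [-0.2, -0.0, 1.2]
width: 0.725
grasp_force: 20.0
```

>>> {"api": "carry_out", "payload": {
  "series": "0.9 0 0 0 0 0 0;0.9 0 0 0 0 0 0;0.9 0 0 0 0 0 0;0.9 0 0 0 0 0 0;0.9 0 0 0 0 0 0"
}}

```text
time: 11.65
tool_pos: [0.5731, 0.0291, 0.1178]
ee_rot: [0.776, 0.631, -0.0, -0.0]
ft_force: [0.6, -0.3, -0.2]
width: 0.897
grasp_force: 0.0
```

>>> {"api": "carry_out", "payload": {
  "series": "0.9 0 0 -0.5 0 0 0;0.9 0 0 -1.5 0 0 0;0.9 0 0 -3 0 0 0;0.9 0 0 -5 0 0 0;0.9 0 0 -7 0 0 0"
}}

```text
time: 12.07
tool_pos: [0.573, 0.0289, 0.1892]
ee_rot: [0.776, 0.631, -0.0, -0.0]
ft_force: [0.4, 0.7, 0.1]
width: 0.9
grasp_force: 0.0
```

```bash
python3 -c "
from h import *
plan([(.558,.16,.11,-5),(.5411,.2856,.11,.7),(.5411,.2856,.03,.7)])
print(back('top',160.5,181,.032),back('side',292,130,.032))"
```

```text
now t 12.07 tip [0.573  0.0289 0.1092] yaw -11.77 tilt [-2.e-04 -3.e-04 -1.e+00] F [0.45 0.68 0.11] w 0.9 g 0.0
x 12.53 y -4.14 z -0.08 wz -0.118
x 12.36 y -2.78 z 0.00 wz -0.099
x 0.00 y 0.00 z 8.00 wz -0.000
[0.67837755 0.22843787] [0.67836361 0.22844212]
```

>>> {"api": "carry_out", "payload": {
  "series": "1 2 -0.6 0 0 0 -0.02;1 5 -1.7 0 0 0 -0.05;1 8 -2.7 0 0 0 -0.08;1 11 -3.7 0 0 0 -0.11;1 12.5 -4.1 0 0 0 -0.118"
}}

```text
time: 12.48
tool_pos: [0.5578, 0.1644, 0.1886]
ee_rot: [0.735, 0.678, 0.001, -0.001]
ft_force: [-0.2, 0.1, -0.3]
width: 1.001
grasp_force: 0.0
```

>>> {"api": "carry_out", "payload": {
  "series": "1 3 -0.7 0 0 0 -0.025;1 6 -1.4 0 0 0 -0.05;1 9 -2 0 0 0 -0.075;1 11.5 -2.6 0 0 0 -0.095;1 12.4 -2.8 0 0 0 -0.099"
}}

```text
time: 12.9
tool_pos: [0.5406, 0.29, 0.1882]
ee_rot: [0.701, 0.713, 0.001, -0.001]
ft_force: [-1.0, 1.1, 0.0]
width: 0.997
grasp_force: 0.0
```

>>> {"api": "carry_out", "payload": {
  "series": "1 0 0 2 0 0 0;1 0 0 4 0 0 0;1 0 0 6 0 0 0;1 0 0 7.5 0 0 0;1 0 0 8 0 0 0"
}}

```text
time: 13.32
tool_pos: [0.5409, 0.2836, 0.1061]
ee_rot: [0.704, 0.711, -0.002, 0.0]
ft_force: [-1.0, -1.0, -0.3]
width: 1.001
grasp_force: 0.0
```

>>> {"api": "carry_out", "payload": {
  "series": "1 0 0 0 0 0 0;1 0 0 0 0 0 0;1 0 0 0 0 0 0;1 0 0 0 0 0 0"
}}

```text
time: 13.65
tool_pos: [0.5421, 0.2858, 0.1091]
ee_rot: [0.703, 0.711, 0.001, 0.0]
ft_force: [0.3, 0.5, -0.2]
width: 1.0
grasp_force: 0.0
```

```bash
python3 - <<'E'
from h import *
plan([(.5411,.2856,.002,.7)])
t=cv2.cvtColor(imaging.capture("top"),cv2.COLOR_RGB2BGR);s=cv2.cvtColor(imaging.capture("side"),cv2.COLOR_RGB2BGR)
cv2.imwrite("pics/top5.png",t);cv2.imwrite("pics/side5.png",s)
cv2.imwrite("pics/c5.png",np.hstack([cv2.resize(crop(t,261,233,30,6),(400,400)),cv2.resize(crop(s,250,205,30,6),(400,400))]))
E
```

```text
now t 13.65 tip [0.5421 0.2858 0.0291] yaw 0.66 tilt [ 0.001   0.0017 -1.    ] F [ 0.3   0.5  -0.16] w 1.0 g 0.0
x -0.02 y -0.10 z 2.71 wz -0.001
```

View pics/c5.png

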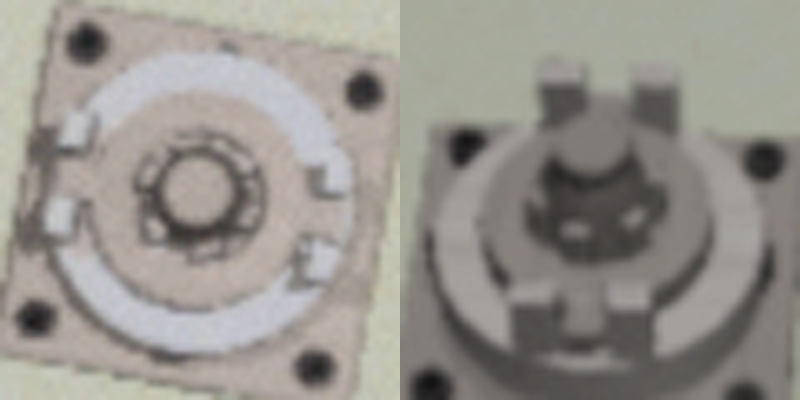

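The separator lies flat with its tabs in both slots, and the spline tops show at about 8°. Picking the disc now.

>>> {"api": "carry_out", "payload": {
  "series": "1 0 -0.08 0.8 0 0 0;1 0 -0.08 1.6 0 0 0;1 0 -0.08 2.2 0 0 0;1 0 -0.08 2.6 0 0 0;1 0 -0.08 2.65 0 0 0"
}}

```text
time: 14.17
tool_pos: [0.54, 0.2856, 0.0805]
ee_rot: [0.703, 0.711, -0.001, -0.0]
ft_force: [-2.2, 0.1, 4.1]
width: 0.997
grasp_force: 1.7
```

>>> {"api": "carry_out", "payload": {
  "series": "1 0 0 0 0 0 0;1 0 0 0 0 0 0;1 0 0 0 0 0 0"
}}

```text
time: 14.42
tool_pos: [0.5406, 0.2857, 0.0811]
ee_rot: [0.703, 0.711, -0.0, 0.0]
ft_force: [-0.5, 0.3, -0.4]
width: 1.003
grasp_force: 0.0
```

```bash
python3 - <<'E'
from h import *
plan([(.5413,.2856,.002,.7)])
I=cv2.imread("pics/top5.png").astype(np.float32)
a=np.radians(np.arange(0,360,1))
for c in((.5731,.0292),(.5738,.029)):
  for z,rad in((.052,.015),(.052,.016),(.052,.0165),(.052,.017)):
    uv=proj("top",np.stack([c[0]+rad*np.cos(a),c[1]+rad*np.sin(a),0*a+z],-1)).astype(np.float32)
    s=cv2.remap(I,uv[:,0][None],uv[:,1][None],cv2.INTER_CUBIC)[0].mean(1); F=(s*np.exp(-6j*a)).mean()
    print(c,rad,round(abs(F)*2,1),round((-np.degrees(np.angle(F))/6)%60,1))
E
```

```text
now t 14.42 tip [0.5406 0.2857 0.0011] yaw 0.68 tilt [-2.e-04  0.e+00 -1.e+00] F [-0.46  0.34 -0.43] w 1.003 g 0.0
x -0.01 y 0.07 z -0.09 wz -0.000
(0.5731, 0.0292) 0.015 12.3 7.3
(0.5731, 0.0292) 0.016 9.1 8.2
(0.5731, 0.0292) 0.0165 5.6 9.7
(0.5731, 0.0292) 0.017 2.3 16.5
(0.5738, 0.029) 0.015 14.5 7.7
(0.5738, 0.029) 0.016 12.4 8.8
(0.5738, 0.029) 0.0165 9.3 9.6
(0.5738, 0.029) 0.017 5.6 11.2
```

>>> {"api": "carry_out", "payload": {
  "series": "1 0 0.05 -0.1 0 0 0;1 0 0.05 -0.1 0 0 0;0.6 0 0.05 -0.1 0 0 0;0.6 0 0.05 -0.1 0 0 0;0.6 0 0.05 -0.1 0 0 0"
}}

```text
time: 14.83
tool_pos: [0.541, 0.2858, 0.0824]
ee_rot: [0.703, 0.711, 0.0, -0.0]
ft_force: [-0.2, -0.7, -0.8]
width: 0.813
grasp_force: 0.0
```

>>> {"api": "carry_out", "payload": {
  "series": "0.6 0 0 0 0 0 0;0.6 0 0 0 0 0 0;0.6 0 0 0 0 0 0"
}}

```text
time: 15.08
tool_pos: [0.541, 0.2858, 0.0824]
ee_rot: [0.703, 0.711, 0.0, -0.0]
ft_force: [0.2, 0.5, -0.2]
width: 0.727
grasp_force: 20.0
```

```bash
python3 -c "
from h import *
plan([(.5411,.2856,.12,.7),(.558,.16,.12,7),(.5731,.0292,.12,7.7)])"
```

```text
now t 15.08 tip [0.541  0.2858 0.0024] yaw 0.69 tilt [ 0. -0. -1.] F [ 0.15  0.47 -0.16] w 0.727 g 20.0
x -0.02 y 0.01 z -11.76 wz -0.000
x -12.58 y 1.54 z 0.00 wz -0.110
x -13.17 y -0.10 z 0.00 wz -0.012
```

>>> {"api": "carry_out", "payload": {
  "series": "0.6 0 0 -2 0 0 0;0.6 0 0 -5 0 0 0;0.6 0 0 -8 0 0 0;0.6 0 0 -10.5 0 0 0;0.6 0 0 -11.8 0 0 0"
}}

```text
time: 15.5
tool_pos: [0.5421, 0.2861, 0.2033]
ee_rot: [0.703, 0.711, 0.002, 0.0]
ft_force: [1.0, -0.0, 0.1]
width: 0.724
grasp_force: 20.0
```

>>> {"api": "carry_out", "payload": {
  "series": "0.6 -2 0.3 0 0 0 -0.02;0.6 -5 0.6 0 0 0 -0.05;0.6 -8 1 0 0 0 -0.08;0.6 -10.5 1.3 0 0 0 -0.1;0.6 -12.6 1.5 0 0 0 -0.11"
}}

```text
time: 15.92
tool_pos: [0.5573, 0.1576, 0.1999]
ee_rot: [0.663, 0.749, -0.001, 0.0]
ft_force: [-0.5, 0.3, -1.4]
width: 0.719
grasp_force: 20.0
```

>>> {"api": "carry_out", "payload": {
  "series": "0.6 -3 0 0 0 0 -0.005;0.6 -6.5 0 0 0 0 -0.01;0.6 -10 0 0 0 0 -0.012;0.6 -12.3 -0.1 0 0 0 -0.012;0.6 -13.2 -0.1 0 0 0 -0.012"
}}

```text
time: 16.33
tool_pos: [0.5721, 0.024, 0.2001]
ee_rot: [0.66, 0.751, -0.001, 0.0]
ft_force: [0.2, -0.4, 0.1]
width: 0.721
grasp_force: 20.0
```

>>> {"api": "carry_out", "payload": {
  "series": "0.6 0 0 0 0 0 0;0.6 0 0 0 0 0 0;0.6 0 0 0 0 0 0;0.6 0 0 0 0 0 0"
}}

```text
time: 16.67
tool_pos: [0.5725, 0.0313, 0.2]
ee_rot: [0.657, 0.754, 0.0, -0.0]
ft_force: [0.4, 0.2, -1.5]
width: 0.725
grasp_force: 20.0
```

```bash
python3 -c "
from h import *
plan([(.5731,.0292,.074,7.7)]);cv2.imwrite('pics/d0.png',crop(cv2.cvtColor(imaging.capture('side'),cv2.COLOR_RGB2BGR),253,195,40,7))"
```

```text
now t 16.67 tip [0.5725 0.0313 0.12  ] yaw 7.87 tilt [ 9.e-04 -5.e-04 -1.e+00] F [ 0.45  0.16 -1.49] w 0.725 g 20.0
x -0.22 y 0.03 z 4.60 wz 0.003
```

>>> {"api": "carry_out", "payload": {
  "series": "0.6 0 0 0 0 0 0;0.6 0 0 1 0 0 0;0.6 0 0 2.3 0 0 0;0.6 0 0 3.5 0 0 0;0.6 0 0 4 0 0 0"
}}

```text
time: 17.13
tool_pos: [0.5713, 0.029, 0.1577]
ee_rot: [0.658, 0.753, -0.001, -0.001]
ft_force: [-0.5, 0.2, -1.1]
width: 0.725
grasp_force: 20.0
```

>>> {"api": "carry_out", "payload": {
  "series": "0.6 0 0 0 0 0 0;0.6 0 0 0 0 0 0;0.6 0 0 0 0 0 0;0.6 0 0 0 0 0 0"
}}

```text
time: 17.47
tool_pos: [0.573, 0.0288, 0.1608]
ee_rot: [0.658, 0.753, 0.0, 0.0]
ft_force: [-0.1, -1.2, -0.8]
width: 0.724
grasp_force: 20.0
```

```bash
python3 -c "
from h import *
plan([(.5731,.0292,.064,7.7)]);cv2.imwrite('pics/d1.png',crop(cv2.cvtColor(imaging.capture('side'),cv2.COLOR_RGB2BGR),253,195,40,7))"
```

```text
now t 17.47 tip [0.573  0.0288 0.0808] yaw 7.66 tilt [ 0.e+00  9.e-04 -1.e+00] F [-0.12 -1.17 -0.85] w 0.724 g 20.0
x 0.04 y 0.02 z 1.68 wz -0.001
```

View pics/d1.png

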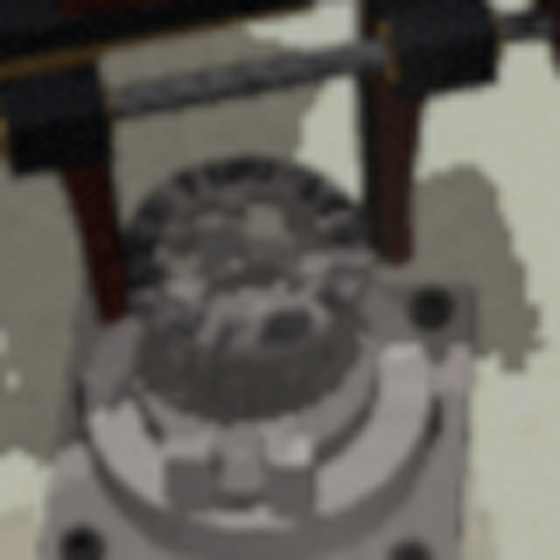

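The disc hangs level over the hub. From here I go by feel.

>>> {"api": "carry_out", "payload": {
  "series": "0.6 0.04 0 0.4 0 0 0;0.6 0.04 0 0.9 0 0 0;0.6 0.04 0 1.4 0 0 0;0.6 0.04 0 1.75 0 0 0;0.6 0.04 0 1.85 0 0 0"
}}

```text
time: 17.93
tool_pos: [0.5721, 0.0293, 0.1409]
ee_rot: [0.658, 0.753, -0.001, -0.0]
ft_force: [0.2, 0.7, -0.4]
width: 0.725
grasp_force: 20.0
```

>>> {"api": "carry_out", "payload": {
  "series": "0.6 0 0 0 0 0 0;0.6 0 0 0 0 0 0;0.6 0 0 0.1 0 0 0;0.6 0 0 0.2 0 0 0;0.6 0 0 0.2 0 0 0"
}}

```text
time: 18.35
tool_pos: [0.5725, 0.0293, 0.1398]
ee_rot: [0.658, 0.753, 0.0, -0.0]
ft_force: [-0.1, -0.1, -0.4]
width: 0.724
grasp_force: 20.0
```

>>> {"api": "carry_out", "payload": {
  "series": "0.6 0 0 0.05 0 0 0;0.6 0 0 0.1 0 0 0;0.6 0 0 0.1 0 0 0"
}}

```text
time: 18.6
tool_pos: [0.5725, 0.0293, 0.1388]
ee_rot: [0.658, 0.753, -0.0, -0.0]
ft_force: [0.3, 0.0, 0.0]
width: 0.725
grasp_force: 20.0
```

```bash
python3 -c "
from h import *
plan([(.5731,.0292,.0544,7.7)]);print(ctrl.sense()['wrist_torque'])"
```

```text
now t 18.6 tip [0.5725 0.0293 0.0588] yaw 7.68 tilt [ 0. -0. -1.] F [0.31 0.04 0.05] w 0.725 g 20.0
x -0.01 y 0.05 z 0.44 wz -0.000
[-0.09877952 -0.00919942 -0.06729623]
```

>>> {"api": "carry_out", "payload": {
  "series": "0.6 0 0.05 0.03 0 0 0;0.6 0 0.05 0.06 0 0 0;0.6 0 0.05 0.1 0 0 0;0.6 0 0.05 0.1 0 0 0"
}}

```text
time: 18.93
tool_pos: [0.5732, 0.0291, 0.1379]
ee_rot: [0.658, 0.753, 0.0, 0.0]
ft_force: [0.6, -0.1, 0.8]
width: 0.725
grasp_force: 20.0
```

>>> {"api": "carry_out", "payload": {
  "series": "0.6 0 0 0.03 0 0 0;0.6 0 0 0.06 0 0 0;0.6 0 0 0.1 0 0 0;0.6 0 0 0.1 0 0 0"
}}

```text
time: 19.27
tool_pos: [0.5732, 0.0289, 0.1368]
ee_rot: [0.658, 0.753, -0.0, 0.0]
ft_force: [0.6, -2.2, -0.6]
width: 0.727
grasp_force: 20.0
```

```bash
python3 -c "
from h import *
plan([(.5731,.0292,.0544,7.7)]);print(ctrl.sense()['wrist_torque'])"
```

```text
now t 19.27 tip [0.5732 0.0289 0.0568] yaw 7.65 tilt [-5.e-04  3.e-04 -1.e+00] F [ 0.56 -2.24 -0.58] w 0.727 g 20.0
x 0.03 y -0.00 z 0.24 wz -0.001
[-0.55955107 -0.16340771  0.03634735]
```

>>> {"api": "carry_out", "payload": {
  "series": "0.6 -0.03 0 0 0 0 0;0.6 -0.05 0 0 0 0 0;0.6 -0.05 0 0 0 0 0"
}}

```text
time: 19.52
tool_pos: [0.5732, 0.0288, 0.1368]
ee_rot: [0.658, 0.753, -0.0, 0.0]
ft_force: [0.3, -2.0, -0.0]
width: 0.729
grasp_force: 20.0
```

>>> {"api": "carry_out", "payload": {
  "series": "0.6 0 0 0.03 0 0 0;0.6 0 0 0.06 0 0 0;0.6 0 0 0.1 0 0 0;0.6 0 0 0.1 0 0 0"
}}

```text
time: 19.85
tool_pos: [0.5731, 0.0287, 0.1358]
ee_rot: [0.658, 0.753, -0.0, -0.0]
ft_force: [0.5, -1.4, 0.4]
width: 0.721
grasp_force: 20.0
```

```bash
python3 -c "
from h import *
plan([(.5731,.0292,.0544,7.7)]);print(ctrl.sense()['wrist_torque'])"
```

```text
now t 19.85 tip [0.5731 0.0287 0.0558] yaw 7.67 tilt [-1.e-04 -2.e-04 -1.e+00] F [ 0.51 -1.42  0.4 ] w 0.721 g 20.0
x 0.05 y 0.01 z 0.14 wz -0.001
[-0.57562189  0.0269371   0.0191097 ]
```

>>> {"api": "carry_out", "payload": {
  "series": "0.6 -0.03 0 0 0 0 0;0.6 -0.06 0 0.03 0 0 0;0.6 -0.06 0 0.06 0 0 0;0.6 -0.06 0 0.1 0 0 0;0.6 -0.06 0 0.1 0 0 0"
}}

```text
time: 20.27
tool_pos: [0.5731, 0.0285, 0.1347]
ee_rot: [0.658, 0.753, -0.0, -0.0]
ft_force: [-0.6, 0.2, 0.3]
width: 0.722
grasp_force: 20.0
```

>>> {"api": "carry_out", "payload": {
  "series": "0.6 0 0 0.03 0 0 0;0.6 0 0 0.05 0 0 0;0.6 0 0 0.08 0 0 0;0.6 0 0 0.08 0 0 0"
}}

```text
time: 20.6
tool_pos: [0.5731, 0.0284, 0.1339]
ee_rot: [0.658, 0.753, -0.0, -0.0]
ft_force: [0.0, -0.1, -1.4]
width: 0.728
grasp_force: 20.0
```

```bash
python3 -c "
from h import *
plan([(.5731,.0292,.0544,7.7)]);print(ctrl.sense()['wrist_torque'])"
```

```text
now t 20.6 tip [0.5731 0.0284 0.0539] yaw 7.69 tilt [ 2.e-04 -3.e-04 -1.e+00] F [ 0.05 -0.15 -1.41] w 0.728 g 20.0
x 0.08 y 0.01 z -0.05 wz -0.000
[-0.07056576  0.03125088  0.03958006]
```

>>> {"api": "carry_out", "payload": {
  "series": "0.6 0 0 0.03 0 0 0;0.6 0 0 0.06 0 0 0;0.6 0 0 0.1 0 0 0;0.6 0 0 0.1 0 0 0"
}}

```text
time: 20.93
tool_pos: [0.5732, 0.0283, 0.133]
ee_rot: [0.658, 0.753, -0.0, -0.0]
ft_force: [0.0, 0.2, -0.5]
width: 0.723
grasp_force: 20.0
```

>>> {"api": "carry_out", "payload": {
  "series": "0.6 0 0 0.03 0 0 0;0.6 0 0 0.06 0 0 0;0.6 0 0 0.1 0 0 0;0.6 0 0 0.1 0 0 0"
}}

```text
time: 21.27
tool_pos: [0.5732, 0.0282, 0.132]
ee_rot: [0.658, 0.753, -0.0, -0.0]
ft_force: [0.0, -0.5, -0.7]
width: 0.722
grasp_force: 20.0
```

```bash
python3 -c "
from h import *
plan([(.5731,.0292,.0434,7.7)]);print(ctrl.sense()['wrist_torque'])"
```

```text
now t 21.27 tip [0.5732 0.0282 0.052 ] yaw 7.68 tilt [ 0.e+00 -1.e-04 -1.e+00] F [ 0.05 -0.5  -0.73] w 0.722 g 20.0
x 0.10 y 0.01 z 0.86 wz -0.000
[-0.06499188  0.06083583 -0.02337179]
```

No resistance 2.4 mm below the spline tops, so the teeth are in. Sliding home.

>>> {"api": "carry_out", "payload": {
  "series": "0.6 0 0 0.06 0 0 0;0.6 0 0 0.12 0 0 0;0.6 0 0 0.18 0 0 0;0.6 0 0 0.25 0 0 0;0.6 0 0 0.25 0 0 0"
}}

```text
time: 21.68
tool_pos: [0.5731, 0.0282, 0.1294]
ee_rot: [0.658, 0.753, -0.0, -0.0]
ft_force: [0.1, 0.8, -0.5]
width: 0.723
grasp_force: 20.0
```

>>> {"api": "carry_out", "payload": {
  "series": "0.6 0 0 0.06 0 0 0;0.6 0 0 0.12 0 0 0;0.6 0 0 0.18 0 0 0;0.6 0 0 0.25 0 0 0;0.6 0 0 0.25 0 0 0"
}}

```text
time: 22.1
tool_pos: [0.5731, 0.0282, 0.1269]
ee_rot: [0.658, 0.753, -0.0, -0.0]
ft_force: [-0.7, -0.8, -1.5]
width: 0.723
grasp_force: 20.0
```

```bash
python3 -c "
from h import *
plan([(.5731,.0292,.0434,7.7)]);print(ctrl.sense()['wrist_torque'])"
```

```text
now t 22.1 tip [0.5731 0.0282 0.0469] yaw 7.68 tilt [ 0.e+00 -2.e-04 -1.e+00] F [-0.74 -0.8  -1.46] w 0.723 g 20.0
x 0.10 y 0.01 z 0.35 wz -0.000
[-0.04285914  0.07326068 -0.01395755]
```

>>> {"api": "carry_out", "payload": {
  "series": "0.6 0 0 0.06 0 0 0;0.6 0 0 0.12 0 0 0;0.6 0 0 0.18 0 0 0;0.6 0 0 0.25 0 0 0;0.6 0 0 0.25 0 0 0"
}}

```text
time: 22.52
tool_pos: [0.5731, 0.0282, 0.1244]
ee_rot: [0.658, 0.753, -0.0, -0.0]
ft_force: [0.0, 0.4, -0.5]
width: 0.728
grasp_force: 20.0
```

>>> {"api": "carry_out", "payload": {
  "series": "0.6 0 0 0.03 0 0 0;0.6 0 0 0.06 0 0 0;0.6 0 0 0.06 0 0 0"
}}

```text
time: 22.77
tool_pos: [0.5732, 0.0283, 0.1239]
ee_rot: [0.658, 0.753, -0.0, -0.0]
ft_force: [-0.1, -0.7, -1.2]
width: 0.721
grasp_force: 20.0
```

>>> {"api": "carry_out", "payload": {
  "series": "0.6 0 0 0.02 0 0 0;0.6 0 0 0.04 0 0 0;0.6 0 0 0.04 0 0 0"
}}

```text
time: 23.02
tool_pos: [0.5732, 0.0282, 0.1235]
ee_rot: [0.658, 0.753, -0.0, -0.0]
ft_force: [-0.5, -0.3, -0.9]
width: 0.72
grasp_force: 20.0
```

>>> {"api": "carry_out", "payload": {
  "series": "0.6 0 0 0.01 0 0 0;0.9 0 0 0.01 0 0 0;0.9 0 0 0.01 0 0 0;0.9 0 0 0.01 0 0 0;0.9 0 0 0.01 0 0 0"
}}

```text
time: 23.43
tool_pos: [0.5733, 0.0282, 0.1235]
ee_rot: [0.658, 0.753, 0.0, 0.0]
ft_force: [0.4, -0.9, 1.1]
width: 0.905
grasp_force: 0.0
```

>>> {"api": "carry_out", "payload": {
  "series": "0.9 0 0 0 0 0 0;0.9 0 0 -0.5 0 0 0;0.9 0 0 -2 0 0 0;0.9 0 0 -4 0 0 0;0.9 0 0 -6.5 0 0 0"
}}

```text
time: 23.85
tool_pos: [0.5724, 0.0281, 0.1885]
ee_rot: [0.658, 0.753, -0.001, -0.001]
ft_force: [0.0, -0.2, -0.7]
width: 0.901
grasp_force: 0.0
```

>>> {"api": "carry_out", "payload": {
  "series": "0.9 3 0 -2 0 0 0;0.9 6 0 -4 0 0 0;0.9 9 0 -5 0 0 0;0.9 12 0 -6 0 0 0;0.9 15 0 -6 0 0 0"
}}

```text
time: 24.27
tool_pos: [0.5538, 0.1784, 0.2511]
ee_rot: [0.658, 0.753, 0.002, 0.001]
ft_force: [-0.1, 0.4, -0.2]
width: 0.901
grasp_force: 0.0
```

>>> {"api": "carry_out", "payload": {
  "series": "0.9 0 0 0 0 0 0;0.9 0 0 0 0 0 0;0.9 0 0 0 0 0 0;0.9 0 0 0 0 0 0"
}}

```text
time: 24.6
tool_pos: [0.5533, 0.1751, 0.2485]
ee_rot: [0.659, 0.752, -0.0, 0.0]
ft_force: [0.1, 0.0, 0.1]
width: 0.899
grasp_force: 0.0
```

```bash
python3 - <<'E'
from h import *
plan([])
t=cv2.cvtColor(imaging.capture("top"),cv2.COLOR_RGB2BGR).astype(np.float32); s=cv2.cvtColor(imaging.capture("side"),cv2.COLOR_RGB2BGR).astype(np.float32)
cv2.imwrite("pics/top9.png",t);cv2.imwrite("pics/side9.png",s)
# compare with the initial disc-1 appearance: lining (dark) ring centre at z=.047 in both views
for n,I in(("top",t),("side",s)):
    for z in(.041,.047,.053,.058):
        best=None; a=np.radians(np.arange(0,360,3))
        for dx in np.arange(-4,4.1,.5):
            for dy in np.arange(-4,4.1,.5):
                v=[]
                for r in(.024,.026,.028,.030,.035):
                    uv=proj(n,np.stack([.5731+dx/1e3+r*np.cos(a),.029+dy/1e3+r*np.sin(a),0*a+z],-1)).astype(np.float32)
                    v.append(np.median(cv2.remap(I,uv[:,0][None],uv[:,1][None],1)[0].mean(1)))
                sc=v[4]-np.mean(v[:4])
                if best is None or sc>best[0]: best=(sc,dx,dy)
        print(n,z,best)
E
```

```text
now t 24.6 tip [0.5533 0.1751 0.1685] yaw 7.54 tilt [-7.e-04 -1.e-04 -1.e+00] F [0.11 0.05 0.06] w 0.899 g 0.0
top 0.041 (np.float32(17.46724), np.float64(-0.5), np.float64(1.5))
top 0.047 (np.float32(19.207428), np.float64(-1.0), np.float64(1.5))[ WARN:0@0.708] global loadsave.cpp:1063 imwrite_ Unsupported depth image for selected encoder is fallbacked to CV_8U.
Traceback (most recent call last):
  File "h.py", line 10, in proj
    e,M,f,cx,cy=cam(n); c=(np.asarray(p)-e)@M; return np.array([cx+f*c[...,0]/c[...,2],cy+f*c[...,1]/c[...,2]]).T
                ~~~^^^
  File "h.py", line 5, in cam
    m=imaging.camera_model(n); f=210/np.tan(np.radians(m['vfov']/2))
ValueError: time passes only in moves, steps and waits
```

The disc was let go about 0.1 mm above home with no resistance, and the overhead fit shows it centred within about 2 mm. Handing in.

```bash
python3 -c "
from cell import order
print(order.close_job())"
```

```text
the job is handed in; nothing more can be done
None
```

I handed the job in at 24.6 s with the separator and second disc both fitted and let go. The separator showed flat with its tabs in the slots in the pictures. The disc slid down the splines to about 41 mm without resistance. My last image check of the disc was cut short by an error and no verdict came back, so its final seating rests on measured height and force plus a partial top-camera fit.

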